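Stand the garlic mortar over the hob cover's hidden crossbar

TASK

The hob cover's thin steel sheet is firm only where a loose crossbar happens to lie underneath, out of sight: feel along the sheet with light presses of the shut fingers until you find it (a hard push or bump dents the sheet). Then take the small iron mortar from the chopping board and set it gently on the sheet squarely over the bar, about midway between front and back, so that it stands upright without sinking, ready for pounding garlic. Leave everything else where it is.

Things in the scene. Friction and masses are not known exactly. Their poses are not given: they have to be found in the camera images.
- cover: Stainless cover standing over a low one-burner gas hob, fixed: 320 mm front to back (x), 440 mm long (y), top at z = 100 mm. Origin: under its centre, on the counter; x points to the back, y along its length to the left. The hob's control strip and knob jut 76 mm out of the front, lower than 75 mm. The top has a rigid rim, 18 mm wide front and back, 28 mm at the ends, and inside it, flush, a thin flexible steel sheet.
- sheet_mid (a point): Centre of the sheet's top face, 100 mm above the cover's origin. Underneath, one straight steel crossbar, 20 mm wide with a rubber top, runs front to back parallel to the cover's x, touching the sheet. Its middle lies anywhere from 95 mm to the right to 95 mm to the left of this point, unseen. The mortar must stand over the bar, within 60 mm of the cover's long middle line, which passes here along y.
- feel_start (a point): Point on the sheet's top on the long middle line, 140 mm to the right (-y) of sheet_mid: free sheet, never over the bar. Shut fingertips sink 1.5 to 2 mm per N on free sheet (it bottoms at 16 mm), about 0.15 mm per N on the bar; the change comes between about 40 and 25 mm from the bar's middle, alike on both its sides. Stiffness is the same all along x.
- feel_end (a point): The same, 140 mm to the left (+y) of sheet_mid; free sheet too. The rigid end rims begin 192 mm either side of the middle. Fingers pressing with over 25 N dent the sheet, and so does the mortar landing or pressed on it with over 30 N. A lifting handle juts 24 mm out of each end of the cover at z = 68 mm.
- mortar: Small straight-sided iron garlic mortar, dark grey, open on top, 84 mm high, 54 mm across, on a foot 64 mm across and 12 mm high; about 0.8 kg, not exact. Origin: centre of its underside, z up. Starts upright on the board, at its near or far end. On free sheet it sinks 5 to 7 mm; with its centre within 8 mm of the bar's middle it stays level and sinks 1 to 2 mm; 20 mm off it leans.
- board: End-grain wooden chopping board, fixed, 300 x 200 x 40 mm (x, y, z), to the right of the cover. Origin: centre of its underside; top at z = 40 mm.
- grinder: Glass pepper grinder with a ribbed steel twist top, 52 mm across, 133 mm high, standing on the board at the other end from the mortar. Origin: centre of its underside. Leave it.
- pestle: Iron pestle, 147 mm long, lying along x near the board's right edge. Origin: under its middle. Leave it.
- bowl: Small green ceramic bowl, 90 mm across, 42 mm high, on the counter between board and hob. Origin: centre of its underside. Leave it.
- lid: Pink plastic lid, 110 mm across, 32 mm high with its knob, lying between the far corners of board and cover. Origin: centre of its underside. Leave it.
- skimmer: Steel skimmer lying to the left of the hob: disc 112 mm across, handle 250 mm long along its own +x. Origin: centre of the disc's underside. Leave it.

How it is judged:
By the outcome, as a careful person would: the job done as asked, in the order asked, and still so for the second after the job is handed in, with the robot touching nothing.
It also fails if it takes over 61 s, if anything falls off the work surface, if the arm or the gripper's body presses on something with over 40 N, if the wrist force passes 120 N, or if a joint passes its speed limit or range.

ROBOT

A 6-joint arm with a two-finger parallel gripper is mounted at the origin on the work surface. World frame = base frame: x ahead of the robot, y to its left, z up, the work surface at z = 0. Lengths are in m, angles in rad, forces in N, time in s.
With the tool pointing down it reaches from about 0.225 to 0.875 m from the base axis. Payload 3.4 kg.
Tool frame: the origin (TCP) lies at the very end of the fingers, on their centre line; the grasp point (between the pads) lies 19 mm behind it; z points along the fingers, y is the direction in which the jaws open and shut (so a half turn about z gives the same grasp; the last joint's range is limited). The gripper opens to 85 mm and grips with 20 to 120 N. Pads are 22 mm wide; open, the fingers measure 114 mm over their backs; the gripper's body (76 mm by 85 mm) begins 54 mm behind the grasp point. The pads swing forward as they close: fully open they stand 13 mm farther back than shut.
Start: joints at [1.159, 0.276, 1.505, -0, 1.361, -0.121], TCP at [0.165, 0.551, 0.231] pointing down, gripper open.
Joint ranges: [-2.89, 2.89], [-0.75, 2.08], [0.22, 2.7], [-1.18, 4.32], [0.11, 2.71], [-2.7, 2.7]. Speed limits (rad/s): [2.57, 2.57, 3.14, 3.14, 3.14, 3.14].

INTERFACE

Orientations are given as a unit quaternion [w, x, y, z].
In Python, from rig import manip gives the robot as it stands. The module is installed in compiled form; this text tells all that it offers.
- The arm moves only by the tool carry_out, never from a script. Its argument "moves" is one flat list of numbers, 5 for each row, row after row: the opening in per cent of the stroke, from 0 (shut) to 100 (fully open), then the shift along the world's x, y, z in cm, then the turn about the world's z in rad. A call has exactly 10 rows; each row shifts and turns the commanded pose from where the row before left it; what a row does not reach is not made up. A row lasts 1/10 s, in which the tool goes at most 50 mm and 8.59 degrees, less where a joint would pass 70% of its speed; a pose out of reach is approached as far as the arm can. A call is refused whole if a number of a shift passes 5 or a number of a turn 0.15, either way. A call with a gripper value outside its range is refused whole. The fingers move at their own pace and stop on an object; "squeeze" is the grip in N (left out, the last holds). Time passes only in rows, so rows that do not move let the fingers close, or fill a call up. It gives the time, the measured TCP pose, the force and the opening at its end, in the units of the state.
- manip.get_state(): the state, without advancing time (a new reading comes with each control period).
- manip.get_image(name): name is "side" or "top" or "wrist"; returns the picture (480x640x3 uint8, red, green, blue); there is no depth.
- manip.camera_info(name): a dict with "fov_y" (degrees; the focal length in pixels is half the picture's height over the tangent of half this angle, whatever the lens; pixels are square), "cx", "cy" (the principal point, pixels), "rvec" (rotation vector, rad) and "tvec" (3), from world to camera coordinates, as OpenCV has them; the wrist camera has in their place "hand_eye" (4x4, takes a point from camera to tool coordinates, whose origin is the TCP and whose axes are the flange's). Camera axes: x right, y down, z forward; pixel columns grow to the right and rows downward; lengths in m; the calibration is good to about 2 mm. A picture is of the moment at which its call begins: read the wrist's pose just before it. camera_info takes no time and is no camera call.
- manip.sign_off(): hands the job in, once; it reports no verdict.
The state is a dict: "clock": time; "qpos": joint angles; "qd": joint speeds; "effort": joint torques, N m; "position": TCP position; "ee_rot": TCP orientation; "contact_force": force on the tool from outside, world axes, zero at the start; "moment": the same for the moment, N m; "width": finger opening in m.
Only numpy, scipy, OpenCV 4.12 (cv2) and the standard library are available. Lean on these libraries where they do the work, as an engineer would, in place of code of your own. Each camera call takes 0.05 s, during which the arm holds its last target. There are 200 camera calls.

## Working session

There is one attempt and no reset: what is moved stays moved. The work goes in short steps, Python scripts to look and compute and a tool call to move; the robot and the scene stay as the last step left them, time stands still between calls to the robot, and variables do not carry over. Pictures are saved under pics/ and viewed, about 8 in all and at most 12, crops included, and the job is handed in when it is done.

Besides the shell and the picture viewer there is one more tool, called after ">>>" by a JSON object that holds its "api" and its "payload". carry_out: Moves the arm, as the interface text tells. Its arguments: {"type":"object","properties":{"moves":{"type":"array","items":{"type":"number"}},"squeeze":{"type":"number"}},"required":["moves"]}

```bash
mkdir -p pics; cat > h.py <<'E'
import numpy as np, cv2
from rig import manip
def save(im,n): cv2.imwrite('pics/'+n,cv2.cvtColor(im,cv2.COLOR_RGB2BGR))
def K(i): f=240/np.tan(np.radians(i['fov_y'])/2); return f,i['cx'],i['cy']
def ray(i,u,v,z):
    f,cx,cy=K(i); R=cv2.Rodrigues(np.array(i['rvec'],float))[0]; t=np.array(i['tvec'],float).ravel()
    o=-R.T@t; d=R.T@np.array([(u-cx)/f,(v-cy)/f,1]); return o+d*(z-o[2])/d[2]
def proj(i,p):
    f,cx,cy=K(i); R=cv2.Rodrigues(np.array(i['rvec'],float))[0]; c=R@np.array(p)+np.array(i['tvec']).ravel(); return np.array([f*c[0]/c[2]+cx,f*c[1]/c[2]+cy])
E
python3 - <<'E'
from h import *
print(manip.get_state())
for n in('top','side'):
    save(manip.get_image(n),n+'0.png'); print(n,manip.camera_info(n))
print(manip.camera_info('wrist'))
E
```

```text
{'clock': 0.0, 'qpos': array([ 1.15900837e+00,  2.76623550e-01,  1.50615060e+00, -3.34005556e-05,
        1.36068933e+00, -1.21010236e-01]), 'qd': array([ 0.00022881, -0.00081254,  0.00157742,  0.0004669 , -0.00108952,
        0.00123003]), 'effort': array([-1.46945213e-04, -4.16766822e+01, -2.45810527e+01, -4.13022944e-04,
        1.07753740e-02, -8.49007851e-07]), 'position': array([0.16465858, 0.55036392, 0.23041647]), 'ee_rot': array([-2.30502479e-04,  1.44873676e-01,  9.89449717e-01, -9.06715578e-04]), 'contact_force': array([-0.19138793,  0.58603237,  0.26338267]), 'moment': array([ 0.02846793,  0.02658136, -0.02804187]), 'width': 0.08590184366425016}
top {'fov_y': 43.791151396515644, 'cx': 320.3346150130685, 'cy': 232.8459727272784, 'rvec': array([ 2.16658131, -2.21044175,  0.0942762 ]), 'tvec': array([0.03834527, 0.53565725, 1.81624647])}
side {'fov_y': 53.178790782725606, 'cx': 318.33837371277247, 'cy': 243.7799449855358, 'rvec': array([ 2.09066197, -0.16617395,  0.07190306]), 'tvec': array([-0.54221644,  0.14914386,  1.25598576])}
{'fov_y': 61.019866537597565, 'cx': 317.5761497528028, 'cy': 242.08278551572877, 'hand_eye': array([[ 1.01191878e-03, -9.52721039e-01, -3.03844694e-01,
         8.06080082e-02],
       [ 9.99998967e-01,  6.53913591e-04,  1.27999765e-03,
        -6.76163927e-04],
       [-1.02079252e-03, -3.03845675e-01,  9.52720716e-01,
        -1.41741880e-01],
       [ 0.00000000e+00,  0.00000000e+00,  0.00000000e+00,
         1.00000000e+00]])}
```

View pics/top0.png

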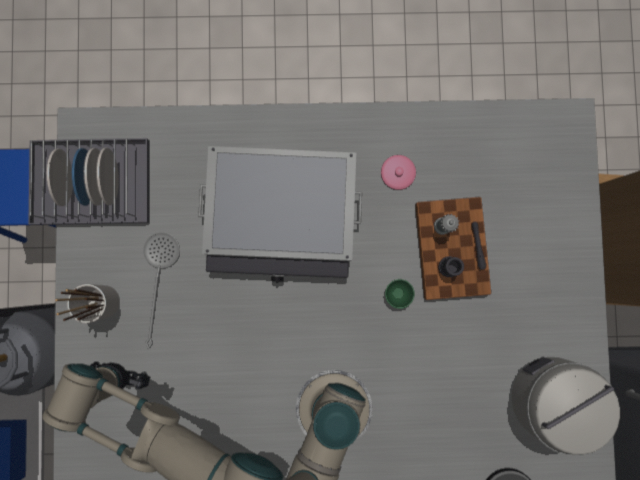

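View pics/side0.png

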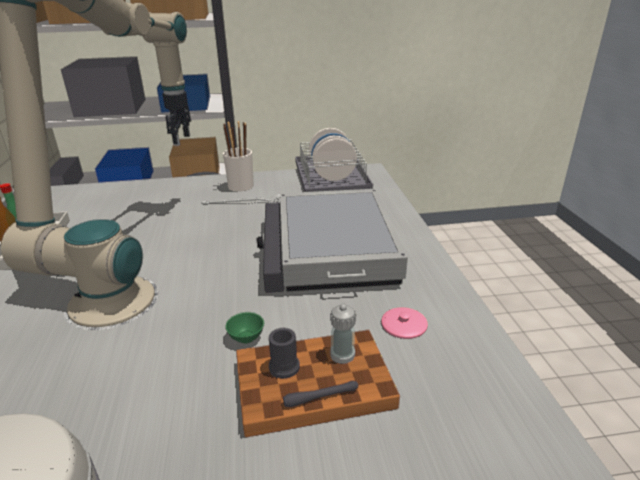

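The top view shows the cover with corners near (208,148), (355,152), (352,260) and (203,257), the mortar at (451,267) and the grinder at (446,226). In the side view the mortar is at (284,352), at the board's near end.

```bash
python3 - <<'E'
from h import *
i=manip.camera_info('top'); im=cv2.imread('pics/top0.png')
f,cx,cy=K(i);print('px/m',f/1.7)
hsv=cv2.cvtColor(im,cv2.COLOR_BGR2HSV)
print('sheet',im[200,280],'rim',im[153,280],'ctr',im[130,280],'mortar',im[267,451],im[259,451])
m=(np.abs(im.astype(int)-im[200,280].astype(int)).max(2)<10).astype(np.uint8)
m[:, :190]=0;m[:,370:]=0
m=cv2.morphologyEx(m,cv2.MORPH_OPEN,np.ones((3,3)))
c=max(cv2.findContours(m,0,1)[0],key=cv2.contourArea); r=cv2.minAreaRect(c)
b=cv2.boxPoints(r); P=np.array([ray(i,u,v,.1)[:2] for u,v in b]); print(b.round(1).tolist(),P.round(4).tolist())
print('mid',P.mean(0),'sides',[np.linalg.norm(P[k]-P[k-1]).round(4) for k in range(4)],'ang',[np.degrees(np.arctan2(*(P[k]-P[k-1])[::-1])).round(2) for k in range(4)])
# mortar, top view: dark blob
d=(im.max(2)<75).astype(np.uint8); s=d[240:300,425:470]
n,l,st,ce=cv2.connectedComponentsWithStats(s)
for k in range(1,n):
    if st[k,4]>20: u,v=ce[k]+[425,240]; print('top blob',st[k],u,v,ray(i,u,v,.124),ray(i,u,v,.08))
j=manip.camera_info('side'); im2=cv2.imread('pics/side0.png')
d=(im2.max(2)<85).astype(np.uint8)[320:390,255:310]
n,l,st,ce=cv2.connectedComponentsWithStats(d)
for k in range(1,n):
    if st[k,4]>50:print('side blob',st[k]+[255,320,0,0,0],ce[k]+[255,320])
for p in [(443,235)]: print('grinder',ray(i,*p,.04),ray(i,450,220,.173))
for n_,q,cc in(('top',im,(425,270)),('side',im2,(240,320))):
    x,y=cc
a=cv2.resize(im[190:310,410:500],None,fx=5,fy=5,interpolation=2); e=cv2.resize(im2[300:400,235:295+20],None,fx=6,fy=6,interpolation=2)[:600,:340]
cv2.imwrite('pics/z1.png',np.hstack([a,e[:600,:]])[:,:800])
E
```

```text
px/m 351.2658771163271
sheet [136 132 131] rim [150 153 153] ctr [119 120 119] mortar [61 58 60] [60 58 57]
[[212.89999389648438, 246.6999969482422], [217.10000610351562, 151.60000610351562], [347.0, 157.3000030517578], [342.8999938964844, 252.3000030517578]] [[0.4958, 0.344], [0.7778, 0.3298], [0.7538, -0.0553], [0.4717, -0.0365]]
mid [0.6247874  0.14551647] sides [np.float64(0.3812), np.float64(0.2824), np.float64(0.3859), np.float64(0.2828)] ang [np.float64(86.36), np.float64(-2.88), np.float64(-93.57), np.float64(176.18)]
top blob [ 9  0 14  7 63] 440.4920634920635 242.17460317460316 [ 0.49451992 -0.31932445  0.124     ] [ 0.49694877 -0.32872524  0.08      ]
top blob [ 13  14  30  29 581] 450.8640275387263 268.52839931153187 [ 0.41757943 -0.34668218  0.124     ] [ 0.41804774 -0.35678008  0.08      ]
top blob [17 51  9  5 21] 446.5238095238095 293.1904761904762 [ 0.34685322 -0.33151965  0.124     ] [ 0.34551934 -0.34123119  0.08      ]
top blob [11 56 34  4 64] 454.953125 298.0625 [ 0.33237622 -0.3553651   0.124     ] [ 0.33067345 -0.36568424  0.08      ]
side blob [ 262  329   38   50 1288] [282.20496894 354.8734472 ]
grinder [ 0.52088946 -0.34570574  0.04      ] [ 0.55407772 -0.33803632  0.173     ]
```

View pics/z1.png

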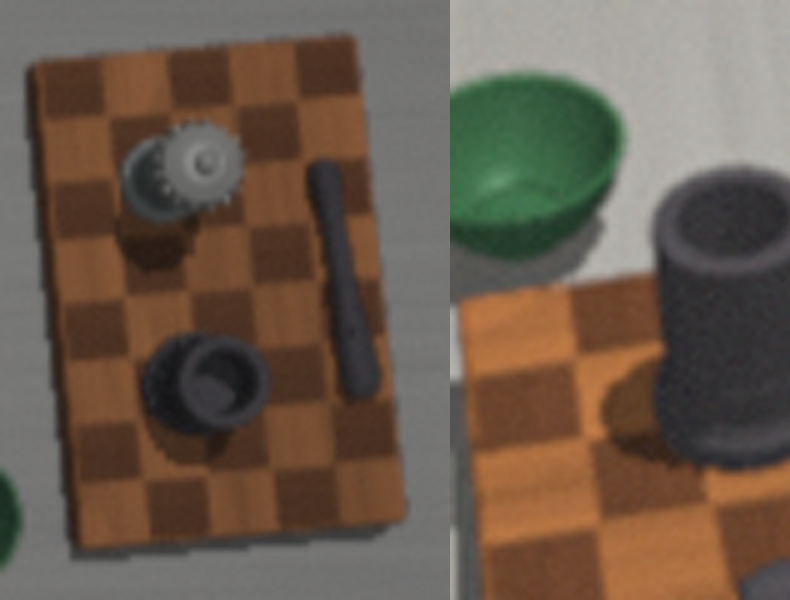

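>>> {"api": "carry_out", "payload": {"moves": [0,4.6,-2.6,0,0.023,0,4.6,-2.6,0,0.023,0,4.6,-2.6,0,0.023,0,4.6,-2.6,0,0.023,0,4.6,-2.6,0,0.023,0,4.6,-2.6,0,0.023,0,4.6,-2.6,-1,0.023,0,4.6,-2.6,-2,0.023,0,4.6,-2.6,-3,0.023,0,4.6,-2.6,-4,0.023], "squeeze": 30}}

```text
clock: 1.1
position: [0.5845, 0.3139, 0.1492]
ee_rot: [0.001, 0.03, 1.0, 0.0]
contact_force: [0.6, -0.3, 0.5]
width: -0.0004
```

>>> {"api": "carry_out", "payload": {"moves": [0,0.8,-0.5,0,0,0,0,0,-1,0,0,0,0,-1,0,0,0,0,-0.5,0,0,0,0,-0.3,0,0,0,0,-0.2,0,0,0,0,-0.2,0,0,0,0,-0.2,0,0,0,0,0,0,0,0,0,0,0]}}

```text
clock: 2.1
position: [0.5902, 0.3101, 0.1156]
ee_rot: [0.0, 0.03, 1.0, 0.0]
contact_force: [0.4, -0.9, 0.9]
width: -0.0001
```

>>> {"api": "carry_out", "payload": {"moves": [0,2.2,-1.3,0,0,0,2.1,-1.2,0,0,0,0,0,-0.5,0,0,0,0,-0.5,0,0,0,0,-0.3,0,0,0,0,-0.3,0,0,0,0,-0.2,0,0,0,0,-0.2,0,0,0,0,0,0,0,0,0,0,0]}}

```text
clock: 3.1
position: [0.6328, 0.2854, 0.0958]
ee_rot: [-0.0, 0.03, 1.0, 0.0]
contact_force: [-0.9, 1.1, 2.1]
width: 0.0001
```

>>> {"api": "carry_out", "payload": {"moves": [0,0,0,0.7,0,0,-0.1,-2,0.1,0,0,-0.1,-2,0,0,0,-0.1,-1,-0.1,0,0,0,0,-0.2,0,0,0,0,-0.1,0,0,0,0,-0.13,0,0,0,0,-0.1,0,0,0,0,0,0,0,0,0,0,0]}}

```text
clock: 4.1
position: [0.6302, 0.2349, 0.0981]
ee_rot: [0.0, 0.03, 1.0, -0.001]
contact_force: [-1.2, -4.0, 5.8]
width: -0.0001
```

>>> {"api": "carry_out", "payload": {"moves": [0,0,0,0.7,0,0,-0.1,-1.5,0,0,0,-0.1,-1.5,0,0,0,0,0,-0.2,0,0,0,0,-0.2,0,0,0,0,-0.1,0,0,0,0,-0.1,0,0,0,0,-0.1,0,0,0,0,0,0,0,0,0,0,0]}}

```text
clock: 5.1
position: [0.628, 0.2044, 0.0987]
ee_rot: [0.0, 0.03, 1.0, -0.001]
contact_force: [-2.0, -3.7, 8.4]
width: -0.0
```

>>> {"api": "carry_out", "payload": {"moves": [0,0,0,0.7,0,0,-0.1,-1.5,0,0,0,-0.1,-1.5,0,0,0,0,0,-0.2,0,0,0,0,-0.2,0,0,0,0,-0.1,0,0,0,0,-0.1,0,0,0,0,-0.1,0,0,0,0,0,0,0,0,0,0,0]}}

```text
clock: 6.1
position: [0.626, 0.1751, 0.0973]
ee_rot: [-0.0, 0.03, 1.0, -0.0]
contact_force: [-0.1, -1.0, 1.2]
width: 0.0001
```

>>> {"api": "carry_out", "payload": {"moves": [0,0,0,0.7,0,0,0.1,1,0,0,0,0,0,0,0,0,0,0,-0.2,0,0,0,0,-0.2,0,0,0,0,-0.1,0,0,0,0,-0.1,0,0,0,0,-0.1,0,0,0,0,0,0,0,0,0,0,0]}}

```text
clock: 7.1
position: [0.6269, 0.1851, 0.0974]
ee_rot: [-0.0, 0.03, 1.0, 0.0]
contact_force: [-2.1, 0.7, 3.0]
width: -0.0001
```

>>> {"api": "carry_out", "payload": {"moves": [0,0,0,0.7,0,0,0,0.5,0,0,0,0,0,0,0,0,0,0,-0.2,0,0,0,0,-0.2,0,0,0,0,-0.1,0,0,0,0,-0.1,0,0,0,0,-0.1,0,0,0,0,0,0,0,0,0,0,0]}}

```text
clock: 8.1
position: [0.6269, 0.1901, 0.0981]
ee_rot: [0.0, 0.03, 1.0, 0.0]
contact_force: [-2.0, -0.4, 6.5]
width: 0.0001
```

>>> {"api": "carry_out", "payload": {"moves": [0,0,0,0.7,0,0,0.2,3,0,0,0,0.1,2.5,0,0,0,0,0,-0.2,0,0,0,0,-0.2,0,0,0,0,-0.1,0,0,0,0,-0.1,0,0,0,0,-0.1,0,0,0,0,0,0,0,0,0,0,0]}}

```text
clock: 9.1
position: [0.63, 0.2444, 0.0973]
ee_rot: [-0.0, 0.031, 1.0, -0.0]
contact_force: [-0.8, -0.3, 1.8]
width: 0.0001
```

>>> {"api": "carry_out", "payload": {"moves": [0,0,0,0.7,0,0,0,-0.5,0,0,0,0,0,0,0,0,0,0,-0.2,0,0,0,0,-0.2,0,0,0,0,-0.1,0,0,0,0,-0.1,0,0,0,0,-0.1,0,0,0,0,0,0,0,0,0,0,0]}}

```text
clock: 10.1
position: [0.6299, 0.2401, 0.0973]
ee_rot: [-0.0, 0.03, 1.0, 0.0]
contact_force: [-0.9, 0.6, 2.3]
width: -0.0005
```

>>> {"api": "carry_out", "payload": {"moves": [0,0,0,3,0,100,-1.4,-4.2,1.3,0,100,-1.4,-4.2,1.3,0,100,-1.4,-4.2,1.3,0,100,-1.4,-4.2,1.3,0,100,-1.4,-4.2,1.3,0,100,-1.4,-4.2,1.3,0,100,-1.4,-4.2,1.3,0,100,-1.4,-4.2,1.3,0,100,-1.4,-4.2,1.3,0]}}

```text
clock: 11.1
position: [0.5034, -0.1394, 0.2448]
ee_rot: [0.0, 0.03, 1.0, -0.0]
contact_force: [0.7, -1.3, 0.3]
width: 0.085
```

>>> {"api": "carry_out", "payload": {"moves": [100,-1.4,-3.6,0,0,100,-1.4,-3.6,0,0,100,-1.4,-3.6,0,0,100,-1.4,-3.6,0,0,100,-1.4,-3.6,0,0,100,-1,-3.6,0,0,100,0,0,0,0,100,0,0,0,0,100,0,0,0,0,100,0,0,0,0]}}

```text
clock: 12.1
position: [0.4245, -0.3527, 0.2442]
ee_rot: [0.0, 0.03, 1.0, 0.0]
contact_force: [1.0, 0.5, 0.1]
width: 0.0853
```

```bash
cat >> h.py <<'E'
from scipy.spatial.transform import Rotation as Ro
def wray(s,u,v,z):
    i=manip.camera_info('wrist'); f,cx,cy=K(i); H=np.array(i['hand_eye']); q=s['ee_rot']; R=Ro.from_quat([q[1],q[2],q[3],q[0]]).as_matrix()
    o=R@H[:3,3]+s['position']; d=R@H[:3,:3]@np.array([(u-cx)/f,(v-cy)/f,1]); return o+d*(z-o[2])/d[2]
E
python3 - <<'E'
from h import *
i=manip.camera_info('top'); print('top est',ray(i,454.4,266.2,.124))
s=manip.get_state(); im=manip.get_image('wrist'); save(im,'w1.png'); np.save('w1.npy',s,allow_pickle=True); print(s['clock'],s['position'],s['width'],Ro.from_quat(np.roll(s['ee_rot'],-1)).as_matrix().round(3).tolist())
E
```

```text
top est [ 0.42409651 -0.35718744  0.124     ]
12.1 [ 0.42450326 -0.35265161  0.24422708] 0.08527364958855628 [[-0.998, 0.059, 0.0], [0.059, 0.998, 0.001], [-0.0, 0.001, -1.0]]
```

View pics/w1.png

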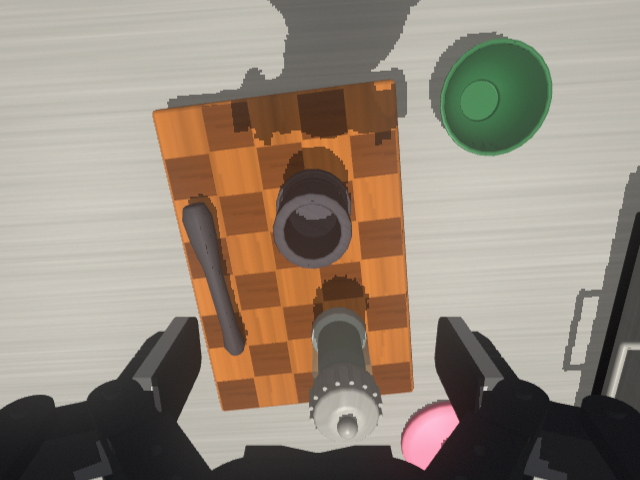

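The wrist view shows the mortar's rim ellipse centred near (312.5,229). The grinder is at (345,400), clear of the jaws, and the pestle is at left.

```bash
python3 - <<'E'
from h import *
s=np.load('w1.npy',allow_pickle=True).item()
for p in[(312.5,229),(274,229),(351,229),(312,191),(312,267)]: print(p,wray(s,*p,.124).round(4))
print('grinder top',wray(s,346,420,.173).round(3))
E
```

```text
(312.5, 229) [ 0.4181 -0.3553  0.124 ]
(274, 229) [ 0.4166 -0.381   0.124 ]
(351, 229) [ 0.4196 -0.3296  0.124 ]
(312, 191) [ 0.3925 -0.354   0.124 ]
(312, 267) [ 0.4452 -0.3573  0.124 ]
grinder top [ 0.532 -0.34   0.173]
```

>>> {"api": "carry_out", "payload": {"moves": [100,-0.4,-0.3,-3,0,100,0,0,-4,0,100,0,0,-4,0,100,0,0,-3,0,100,0,0,-1.5,0,100,0,0,-0.4,0,100,0,0,0,0,0,0,0,0,0,0,0,0,0,0,0,0,0,0,0], "squeeze": 40}}

```text
clock: 13.15
position: [0.4208, -0.3568, 0.0868]
ee_rot: [0.001, 0.03, 1.0, -0.0]
contact_force: [1.5, 3.8, 5.1]
width: 0.0533
```

>>> {"api": "carry_out", "payload": {"moves": [0,0,0,0,0,0,0,0,0,0,0,0,0,0,0,0,0,0,0,0,0,0,0,0.5,0,0,0,0,1,0,0,0,0,2,0,0,0,0,3,0,0,0,0,3,0,0,0,0,0,0]}}

```text
clock: 14.15
position: [0.422, -0.3592, 0.1842]
ee_rot: [0.003, 0.03, 1.0, -0.003]
contact_force: [0.7, 0.1, -7.6]
width: 0.0537
```

>>> {"api": "carry_out", "payload": {"moves": [0,0,2,1.5,0,0,0,3.5,1.5,0,0,1.7,4.2,0,0,0,1.7,4.2,0,0,0,1.7,4.2,0,0,0,1.7,4.2,0,0,0,1.7,4.2,0,0,0,1.7,4.2,0,0,0,1.7,4.2,0,0,0,1.7,4.2,0,0]}}

```text
clock: 15.15
position: [0.5546, 0.0364, 0.2082]
ee_rot: [-0.002, 0.03, 1.0, 0.0]
contact_force: [0.7, -1.1, -8.1]
width: 0.0532
```

>>> {"api": "carry_out", "payload": {"moves": [0,1.7,4.2,0,0,0,1.7,4.2,0,0,0,1.7,4.2,0,0,0,1.7,3.5,0,0,0,0,1.2,0,0,0,0,0,0,0,0,0,0,0,0,0,0,0,0,0,0,0,0,0,0,0,0,0,0,0]}}

```text
clock: 16.15
position: [0.624, 0.2059, 0.2104]
ee_rot: [0.0, 0.031, 1.0, -0.0]
contact_force: [-0.2, -0.4, -8.0]
width: 0.0535
```

```bash
python3 - <<'E'
from h import *
s=manip.get_state();print(s['position'],s['contact_force'],s['width'])
a=manip.get_image('wrist');b=manip.get_image('side');save(np.hstack([cv2.resize(a,(400,300)),cv2.resize(b[100:340,200:520],(400,300))]),'c1.png')
E
```

```text
[0.62397245 0.20594166 0.21044345] [-0.17151941 -0.37518544 -8.02452234] 0.05351026992326623
```

View pics/c1.png

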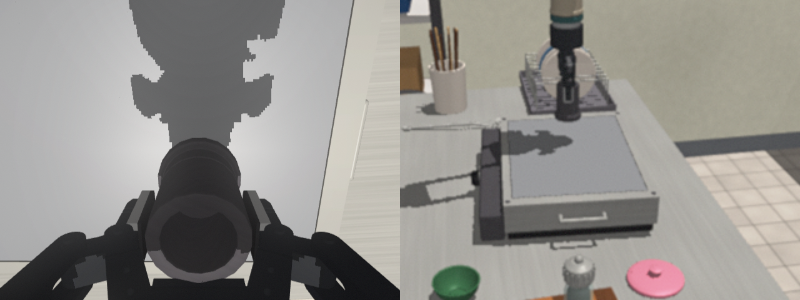

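The mortar hangs upright and centred in the jaws. I'll shift it about 5 mm in x and 6 mm in y, then lower it.

>>> {"api": "carry_out", "payload": {"moves": [0,0.5,0.6,-1,0,0,0,0,-2,0,0,0,0,-1.5,0,0,0,0,-0.7,0,0,0,0,-0.4,0,0,0,0,-0.2,0,0,0,0,-0.1,0,0,0,0,0,0,0,0,0,0,0,0,0,0,0,0]}}

```text
clock: 17.25
position: [0.6293, 0.2131, 0.1517]
ee_rot: [0.0, 0.03, 1.0, 0.0]
contact_force: [0.1, 0.2, -8.2]
width: 0.0535
```

>>> {"api": "carry_out", "payload": {"moves": [0,0,-0.1,0,0,0,0,0,-0.1,0,0,0,0,-0.1,0,0,0,0,-0.1,0,0,0,0,-0.1,0,0,0,0,-0.05,0,0,0,0,-0.05,0,0,0,0,-0.05,0,0,0,0,0,0,0,0,0,0,0]}}

```text
clock: 18.25
position: [0.6291, 0.2121, 0.1461]
ee_rot: [0.0, 0.03, 1.0, 0.0]
contact_force: [-1.0, -1.0, -2.9]
width: 0.0537
```

>>> {"api": "carry_out", "payload": {"moves": [0,0,0,-0.03,0,0,0,0,-0.03,0,0,0,0,0,0,0,0,0,0,0,0,0,0,0,0,0,0,0,0,0,0,0,0,0,0,0,0,0,0,0,0,0,0,0,0,0,0,0,0,0]}}

```text
clock: 19.25
position: [0.6291, 0.2121, 0.1453]
ee_rot: [0.0, 0.03, 1.0, 0.0]
contact_force: [-3.0, -0.2, 2.2]
width: 0.0537
```

>>> {"api": "carry_out", "payload": {"moves": [66,0,0,0,0,68,0,0,0,0,72,0,0,0,0,80,0,0,0,0,90,0,0,0,0,90,0,0,0,0,90,0,0,0,0,90,0,0,0,0,90,0,0,0,0,90,0,0,0,0], "squeeze": 20}}

```text
clock: 20.25
position: [0.629, 0.2121, 0.1451]
ee_rot: [-0.0, 0.03, 1.0, 0.0]
contact_force: [0.5, 0.3, 0.3]
width: 0.0768
```

>>> {"api": "carry_out", "payload": {"moves": [90,0,0,0.5,0,90,0,0,1,0,90,0,0,2,0,90,0,0,3,0,90,0,0,3,0,90,0,0,3,0,90,0,0,2,0,90,0,0,0,0,90,0,0,0,0,90,0,0,0,0]}}

```text
clock: 21.25
position: [0.6283, 0.2119, 0.2885]
ee_rot: [-0.001, 0.03, 1.0, -0.0]
contact_force: [-0.1, 0.1, -0.0]
width: 0.0768
```

```bash
python3 - <<'E'
from h import *
s=manip.get_state();print(s['position'],s['contact_force'],s['width']); np.save('w2.npy',s,allow_pickle=True)
a=manip.get_image('wrist');b=manip.get_image('side');t=manip.get_image('top');save(a,'w2.png');save(t,'top2.png');save(b,'side2.png')
save(np.hstack([cv2.resize(a,(400,300)),cv2.resize(b[160:310,240:440],(400,300),interpolation=2)]),'c2.png')
E
```

```text
[0.62832214 0.21186244 0.28852004] [-0.11316702  0.05675469 -0.04907311] 0.07676112258980035
```

View pics/c2.png

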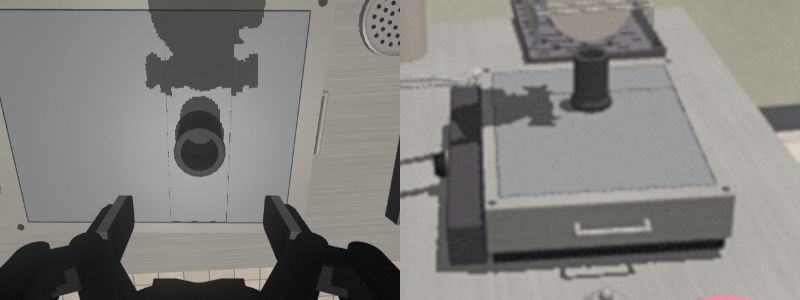

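The mortar stands upright on the sheet. Faint crease lines appear on either side at x≈168 and 230 in the left panel, with the mortar centred between them at x≈199. I'll check this numerically, then hand in.

```bash
python3 - <<'E'
from h import *
s=np.load('w2.npy',allow_pickle=True).item(); im=cv2.imread('pics/w2.png')
p=wray(s,199*1.6,152*1.6,.1825)
for u,v in((168,100),(231,100),(171,215),(227,215)): print(wray(s,u*1.6,v*1.6,.1).round(4))
m=np.array([.6248,.1455]); d=p[:2]-m; ux=np.array([np.cos(.0576),-np.sin(.0576)]); uy=np.array([-ux[1],ux[0]])
print('mortar',p.round(4),'along x',d@ux,'along y',d@uy)
j=manip.camera_info('side'); b=cv2.imread('pics/side2.png')
k=(b.max(2)<85).astype(np.uint8)
for r in range(180,216,4):
    c=np.where(k[r,322:350])[0]; print(r,c.min()+322 if len(c) else 0,c.max()+322 if len(c) else 0,end=' | ')
print([proj(j,[p[0],p[1],z]).round(1).tolist() for z in(.1,.183)])
E
```

```text
[0.5814 0.1759 0.1   ]
[0.5862 0.2564 0.1   ]
[0.7487 0.1642 0.1   ]
[0.7536 0.2469 0.1   ]
mortar [0.6272 0.2127 0.1825] along x -0.00144426879847893 along y 0.06721421806585265
180 325 325 | 184 329 339 | 188 325 349 | 192 327 343 | 196 327 343 | 200 327 343 | 204 327 343 | 208 326 343 | 212 322 344 | [[333.0, 211.6], [333.0, 186.4]]
```

```bash
python3 -c "
from rig import manip
print(manip.sign_off())"
```

```text
the job is handed in; nothing more can be done
None
```

The mortar is standing upright on the sheet over the bar, and I handed the job in at about 21 s of the 61 s allowed.

- **Finding the bar:** Eight light presses, none reading over about 9 N, showed firm sheet between y ≈ 0.190 and 0.235 m. Stiffness matched on both sides, which puts the bar's middle at y ≈ 0.212 m, 66 mm left of `sheet_mid`.
- **Placing the mortar:** I lowered it slowly until the sheet carried roughly 10 N. The sheet gave about 0.15 mm per N there, as it should over the bar. Then I released it and lifted clear.
- **Last checks:**
  - From the wrist view, the mortar stands at (0.627, 0.213) m, within 2 mm of the long middle line.
  - It is about 1 mm from the middle of the creases either side of the bar.
  - The side view shows its walls vertical.
  - The force on the open gripper read about zero.
- **Disagreement:** Before the grasp, the top and wrist cameras differed by about 6 mm in x on the mortar's position. This did not affect the result.
- **Not checked:** I did not re-measure the grinder, pestle, bowl, lid and skimmer after the move. The arm's path kept clear of them.

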